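# Put the bead jar away, shut the findings case and turn its button

## Task

Put the red-capped bead jar from the bench upright into the one empty pocket (yellow pad) of the sloping blue case and let go of it while the lid is still open. Then close the hinged lid fully without slamming it, and only then turn the brass turnbutton at the case's front edge, either way, until its bar lies squarely across the lid's edge. Leave the other things on the bench and the jars in the case where they are.

Things in the scene. Friction and masses are not known exactly. Their poses are not given: they have to be found in the camera images.
- case: Fixed blue open-topped case on a wooden stand, sloping 30 deg: its low front with the turnbutton faces the robot's left, its high hinged back the right. Origin: centre of its underside, 45 above the bench. x points up the slope, y level (away from the robot), z along the slope's normal. Outside 160 (x) x 206 (y) x 56 (z), walls and floor 6 thick, rim at z 56. 'Case' coordinates are in this frame, mm.
- pocket_row (a point): Middle of the row of three pockets on the case's inner floor, case (5, 0, 6). Pockets span case x -22.5 to 32.5, centred at y 62, 0, -62, each 58 wide; the dividers round them are only 10 above the floor (tops at z 16), 4 thick. In front of and behind the row are open strips, 44 and 37 wide, with seen-only beads under 11 high.
- pad: Thin yellow pad (40 x 50, 2 thick) on the floor (case z 6) of the one empty pocket. Origin: centre of its underside; its axes are parallel to the case's. A jar resting against the pocket's lower divider stands over the pad's origin (x 0 to -2); the pocket leaves it 12 free up the slope and 8 to either side.
- jar: The jar to put away: clear jar with a red cap, a plain cylinder 42 in diameter and 44 tall, 60 to 130 g. Origin: centre of its underside, z up through the cap. It starts upright on the bench. Stood in the pocket on the pad, its top is 4 below the case's rim.
- lid (a joint): Lid's hinge angle in rad: 0 closed, grows as it opens; starts 1.55 to 1.85. Lid: blue frame with clear window, 154 long, 206 wide, 6 thick, 140 g, hinged at the case's high back edge. A stiff hinge (0.22 N m friction) holds it wherever it is left. No handle: close it by pushing its outer face. Closed, its outer face is at case z 62 and its front edge at case x -74.
- lid_hinge (a point): Point on the hinge line, mid-width, at case (80, 0, 56). Axes move with the lid: y along the hinge line (case y), -x towards the lid's front edge, z out of the outer face, which is at z 6.
- lid_front (a point): Middle of the lid's front (free) edge on the outer face, 154 mm from the hinge.
- turnbutton (a joint): Turnbutton's angle in rad about the slope's normal, positive anticlockwise seen from above: 0 = bar parallel to the lid's edge, +1.57 or -1.57 = bar square across it (secured). Starts within 0.45 of 0, clear of the lid; stops at +-1.85; friction 0.05 N m, stays where left. It sits on a wooden block 36 x 44 on the case's front wall, case x -116 to -80, top at z 62.
- wing_top (a point): Middle of the top of the turnbutton's wing, on its axis, at case (-98, 0, 94). Axes turn with the button: z along its pivot axis (slope's normal), y along the bar. The brass bar is 76 long, 14 wide, 6 thick, case z 64 to 70 (2 above the closed lid); the upright wing on it is 36 long (along the bar), 12 thick, 24 high, case z 70 to 94.
- case_jar_a: Jar of the same size with amber glass and a white cap, standing in a pocket of the case; leave it.
- case_jar_b: Jar of the same size with green glass and a black cap, standing in a pocket of the case; leave it.
- spare_jar: Jar of the same size with a blue cap, on the bench; leave it.
- pliers: Blue-handled pliers lying on the bench, 160 long; leave them.
- spool: Copper wire spool, 60 diameter, 36 high; leave it.
- bench_block: Steel bench block, 65 x 65 x 18, on the bench; leave it.
- mandrel: Dark steel ring mandrel standing on a 60 foot, 152 high; leave it.
Things that resemble listed ones, but are neither listed nor needed, are in the scene too. Leave any pink or turquoise look-alike of the jar alone.

How it is judged:
By the outcome, as a careful person would: the job done as asked, in the order asked, and still so for the second after the job is handed in, with the robot touching nothing.
It also fails if it takes over 64 s, if anything falls off the work surface, if the arm or the gripper's body presses on something with over 40 N, if the wrist force passes 120 N, or if a joint passes its speed limit or range.

## Robot

A 6-joint arm with a two-finger parallel gripper is mounted at the origin on the work surface. World frame = base frame: x ahead of the robot, y to its left, z up, the work surface at z = 0. Lengths are in m, angles in rad, forces in N, time in s.
With the tool pointing down it reaches from about 0.225 to 0.875 m from the base axis. Payload 3.4 kg.
Tool frame: the origin (TCP) lies on the centre line of the jaws, within the pads' length; the fingertips stand 11 mm ahead of it and the grasp point (between the pads) lies 8 mm behind it; z points along the fingers, y is the line along which they close (so a half turn about z gives the same grasp; the last joint's range is limited). The gripper opens to 85 mm and grips with 20 to 120 N. Pads are 22 mm wide; open, the fingers measure 114 mm over their backs; the gripper's body (76 mm by 85 mm) begins 54 mm behind the grasp point. The pads swing forward as they close: fully open they stand 13 mm farther back than shut.
Start: joints at [1.045, 0.276, 1.505, -0, 1.361, -0.121], TCP at [0.226, 0.529, 0.242] pointing down, gripper open.
Joint ranges: [-2.89, 2.89], [-0.75, 2.08], [0.22, 2.7], [-1.18, 4.32], [0.11, 2.71], [-2.7, 2.7]. Speed limits (rad/s): [2.57, 2.57, 3.14, 3.14, 3.14, 3.14].

## Interface

Orientations are given as a unit quaternion [w, x, y, z].
In Python, from rig import manip, eyes, job gives the robot as it stands.
- The arm moves only by the tool drive_tool, never from a script. Its argument "rows" is a list of rows, each a list of 3 entries, a list of its own where there are three numbers: the turn, a rotation vector about the world's x, y, z in rad, then the shift along the world's x, y, z in cm, then the finger opening in cm, from 0 to 8.54. A call has 1 to 8 rows; each row shifts and turns the commanded pose from where the row before left it; what a row does not reach is not made up. A row lasts 1/8 s, in which the tool goes at most 62.5 mm and 10.7 degrees, less where a joint would pass 70% of its speed; a pose out of reach is approached as far as the arm can. A call is refused whole if a number of a shift passes 6.25 or a number of a turn 0.188, either way. A call with a gripper value outside its range is refused whole. The fingers move at their own pace and stop on an object; "force" is the grip in N (left out, the last holds). Time passes only in rows, so rows that do not move let the fingers close. It gives the time, the measured TCP pose, the force, the opening and the grip force at its end, in the units of the state.
- manip.get_state(): the state, without advancing time (a new reading comes with each control period).
- eyes.get_image(name): name is "scene" or "top"; returns the picture (400x640x3 uint8, red, green, blue); there is no depth.
- eyes.get_calibration(name): a dict with "camera_matrix" (3x3 intrinsics, pixels), "view" (4x4, takes a point from world to camera coordinates). Camera axes: x right, y up, looking along -z (the intrinsics and any distortion apply to the point x, -y, -z); pixel columns grow to the right and rows downward; lengths in m; the calibration is good to about 2 mm. A picture is of the moment at which its call begins. get_calibration takes no time and is no camera call.
- job.sign_off(): hands the job in; it is judged then, once.
The state is a dict: "clock": time; "qpos": joint angles; "qd": joint speeds; "effort": joint torques, N m; "position": TCP position; "ee_rot": TCP orientation; "contact_force": force on the tool from outside, world axes, zero at the start; "moment": the same for the moment, N m; "width": finger opening in m; "gripper_force": force on a finger pad.
Only numpy, scipy, OpenCV 4.12 (cv2) and the standard library are available. Lean on these libraries where they do the work, as an engineer would, in place of code of your own. Each camera call takes 0.05 s, during which the arm holds its last target. There are 200 camera calls.

## Working session

There is one attempt and no reset: what is moved stays moved. The work goes in short steps, Python scripts to look and compute and a tool call to move; the robot and the scene stay as the last step left them, time stands still between calls to the robot, and variables do not carry over. Pictures are saved under pics/ and viewed, at most 10 in all, crops included, and the job is handed in when it is done.

Besides the shell and the picture viewer there is one more tool, called after "Emit:" in YAML: its name, and indented under it one key for each argument. drive_tool: Moves the arm, as the interface text tells. Its arguments: {"type":"object","properties":{"rows":{"type":"array"},"force":{"type":"number"}},"required":["rows"]}

```bash
mkdir -p pics; ls
python3 - <<'E'
from rig import manip, eyes, job
import cv2
for n in("scene","top"):
    cv2.imwrite(f"pics/{n}0.png",eyes.get_image(n)[:,:,::-1]); c=eyes.get_calibration(n); print(n,c)
print(manip.get_state())
E
```

```text
pics
scene {'camera_matrix': array([[388.74200413,   0.        , 315.4434581 ],
       [  0.        , 388.74200413, 200.86124024],
       [  0.        ,   0.        ,   1.        ]]), 'view': array([[ 3.11094042e-01,  9.50378248e-01, -1.29747693e-03,
        -1.59548527e-01],
       [-7.96550810e-01,  2.61484798e-01,  5.45098622e-01,
         3.82500841e-01],
       [ 5.18389144e-01, -1.68543427e-01,  8.38370925e-01,
        -1.32066094e+00],
       [ 0.00000000e+00,  0.00000000e+00,  0.00000000e+00,
         1.00000000e+00]])}
top {'camera_matrix': array([[469.96541236,   0.        , 313.75923251],
       [  0.        , 469.96541236, 201.78858039],
       [  0.        ,   0.        ,   1.        ]]), 'view': array([[-0.01847714, -0.99981478,  0.00538453, -0.00931222],
       [ 0.98373641, -0.01721712,  0.17879105, -0.55675428],
       [-0.17866522,  0.00860051,  0.98387233, -1.19031686],
       [ 0.        ,  0.        ,  0.        ,  1.        ]])}
{'clock': 0.1, 'qpos': array([ 1.04499552e+00,  2.76537527e-01,  1.50599727e+00, -9.54745752e-06,
        1.36069019e+00, -1.21018829e-01]), 'qd': array([-0.00046289,  0.00025466, -0.00285871,  0.00028481, -0.00166462,
        0.00030727]), 'effort': array([ 2.11316445e-03, -4.17698514e+01, -2.46406531e+01, -4.84715338e-05,
        5.78864798e-03, -3.49675122e-05]), 'position': array([0.22623903, 0.52813869, 0.24152659]), 'ee_rot': array([-2.54952744e-04,  2.01011044e-01,  9.79588635e-01, -7.75337052e-04]), 'contact_force': array([-0.37331845, -0.25986551,  0.62497102]), 'moment': array([ 0.01834427,  0.00394173, -0.0162488 ]), 'gripper_force': 0.0, 'width': 0.08555843508794975}
```

View pics/scene0.png

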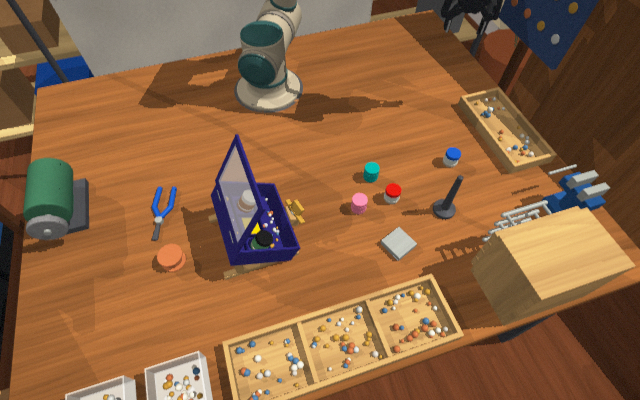

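View pics/top0.png

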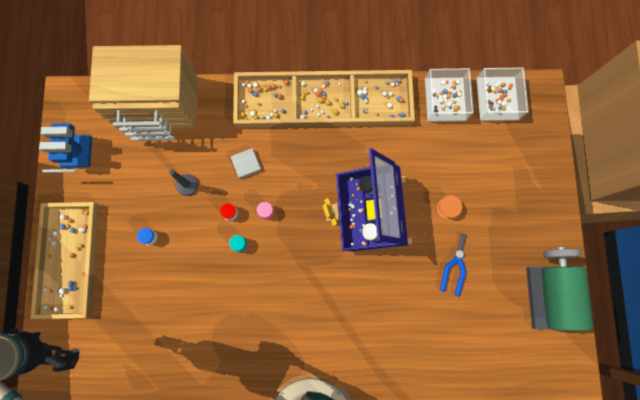

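Red cap is at top (229,212). The case is at top (335–408,150–250), with the yellow pad in the middle pocket at (371,209) and the turnbutton at (329,211). The pink look-alike is at (264,210) and the turquoise one at (237,243).

```bash
cat > h.py <<'E'
from rig import manip, eyes, job
import cv2, numpy as np
from scipy.spatial.transform import Rotation as R
def ray(n,uv):
    c=eyes.get_calibration(n);K=c["camera_matrix"];V=c["view"]
    d=np.linalg.inv(K)@[uv[0],uv[1],1]; d=V[:3,:3].T@(d*[1,-1,-1]); return -V[:3,:3].T@V[:3,3],d
def plane(n,uv,z):
    o,d=ray(n,uv); return o+d*(z-o[2])/d[2]
def tri(a,b):
    (o,d),(p,e)=ray("scene",a),ray("top",b); d/=np.linalg.norm(d); e/=np.linalg.norm(e)
    s=np.linalg.lstsq(np.c_[d,-e],p-o,rcond=None)[0]; x,y=o+d*s[0],p+e*s[1]
    return (x+y)/2,np.linalg.norm(x-y)
def proj(n,P):
    c=eyes.get_calibration(n);K=c["camera_matrix"];V=c["view"]
    q=(V[:3,:3]@np.atleast_2d(P).T).T+V[:3,3]; q=q*[1,-1,-1]; q=q@K.T; return q[:,:2]/q[:,2:]
E
python3 - <<'E'
from h import *
s=cv2.imread("pics/scene0.png");t=cv2.imread("pics/top0.png")
def cen(im,lo,hi,box):
    x0,y0,x1,y1=box; m=cv2.inRange(cv2.cvtColor(im,cv2.COLOR_BGR2HSV)[y0:y1,x0:x1],lo,hi)
    M=cv2.moments(m,True); return (M["m10"]/M["m00"]+x0,M["m01"]/M["m00"]+y0),M["m00"],cv2.boundingRect(m)
rs=cen(s,(0,200,120),(4,255,255),(375,175,410,210)); rt=cen(t,(0,200,120),(4,255,255),(212,198,245,228))
print(rs,rt,plane("scene",rs[0],.04),plane("top",rt[0],.044),tri(rs[0],rt[0]))
a=cv2.resize(s[130:275,200:315],None,fx=3.4,fy=3.4,interpolation=2)
b=cv2.resize(t[140:260,315:415],None,fx=4,fy=4,interpolation=2)
c=np.zeros((500,800,3),np.uint8);c[:a.shape[0],:a.shape[1]]=a;c[:b.shape[0],400:400+b.shape[1]]=b[:,:400]
cv2.imwrite("pics/z.png",c)
E
```

```text
((393.0975609756098, 189.7560975609756), 164.0, (11, 8, 15, 14)) ((227.4268292682927, 210.51829268292684), 164.0, (8, 6, 15, 14)) [0.53930757 0.21063536 0.04      ] [0.53818068 0.20906073 0.044     ] (array([0.53905961, 0.21027073, 0.03973802]), np.float64(0.0009471083883757638))
```

View pics/z.png

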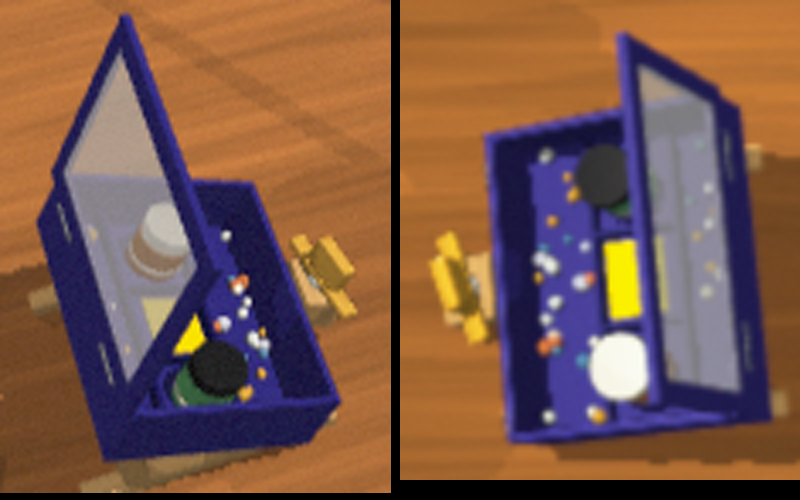

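The crops show the case rim corners, lid corners and bar ends clearly, and the middle pocket is the empty one. I'll solve the case pose from these corners.

```bash
cat >> h.py <<'E'
def case(p):
    yaw,x,y=p; X=np.array([np.cos(yaw),np.sin(yaw),0]); c,s=np.cos(np.pi/6),np.sin(np.pi/6)
    ex=np.array([c*X[0],c*X[1],s]); ey=np.array([-X[1],X[0],0]); return np.c_[ex,ey,np.cross(ex,ey)],np.array([x,y,.045])
def cw(p,q): M,o=case(p); return o+(M@np.atleast_2d(np.array(q,float)/1000).T).T
def lidpt(a,y,x=-154,z=6):  # lid frame -> case mm
    return [80+x*np.cos(a)+z*np.sin(a),y,56-x*np.sin(a)+z*np.cos(a)]
E
python3 - <<'E'
from h import *
from scipy.optimize import least_squares
T=lambda X,Y:(315+(X-400)/4-.4,140+Y/4-.4)
S=lambda X,Y:(200+X/3.4-.35,130+Y/3.4-.35)
pts={"Ff":(S(340,402),T(488,134),[-80,103,56]),"Fn":(S(252,184),T(510,440),[-80,-103,56])}
for k,(a,b,_) in pts.items(): print(k,tri(a,b))
Lf=tri(S(215,270),T(622,35)); Ln=tri(S(125,15),T(650,405)); print("lid",Lf,Ln)
Bf=tri(S(348,313),T(450,240)); Bn=tri(S(300,243),T(478,338)); print("bar",Bf,Bn)
def f(p):
    r=[]
    for a,b,q in pts.values(): r+=list(proj("scene",cw(p,q))[0]-a)+list(proj("top",cw(p,q))[0]-b)
    for a,b,y in((S(215,270),T(622,35),103),(S(125,15),T(650,405),-103)):
        q=lidpt(p[3],y,z=3); r+=list(proj("scene",cw(p[:3],q))[0]-a)+list(proj("top",cw(p[:3],q))[0]-b)
    return r
f0=f; g=lambda p:f0p(p)
def f(p,f0=f):
    return None
def res(p):
    r=[]
    for a,b,q in pts.values(): r+=list(proj("scene",cw(p[:3],q))[0]-a)+list(proj("top",cw(p[:3],q))[0]-b)
    for a,b,y in((S(215,270),T(622,35),103),(S(125,15),T(650,405),-103)):
        q=lidpt(p[3],y,z=3); r+=list(proj("scene",cw(p[:3],q))[0]-a)+list(proj("top",cw(p[:3],q))[0]-b)
    return r
s=least_squares(res,[-1.6,.55,-.1,1.7]); p=s.x; print(p,np.round(s.fun,1))
M,o=case(p[:3])
for n,B in(("f",Bf),("n",Bn)): print(n,(M.T@(B[0]-o)*1000).round(1))
t=cv2.imread("pics/top0.png")
m=cv2.inRange(cv2.cvtColor(t,cv2.COLOR_BGR2HSV),(25,200,180),(34,255,255));m[:,:355]=0
print("yellow",cv2.boundingRect(m),proj("top",cw(p[:3],[[-21.5,25,8],[-21.5,-25,8],[-98,0,94]])))
print("wing",cw(p[:3],[-98,0,94]),"pad",cw(p[:3],[-1.5,0,8]),"hinge",cw(p[:3],[80,0,56]),"lidfront",cw(p[:3],lidpt(p[3],0)))
print(M)
E
```

```text
Ff (array([ 0.63264467, -0.08033829,  0.05386737]), np.float64(0.0024292123521283725))
Fn (array([ 0.42913821, -0.09003962,  0.05237003]), np.float64(0.0005683603926983398))
lid (array([ 0.63521674, -0.14494255,  0.26736456]), np.float64(0.0007794525610068974)) (array([ 0.4296479 , -0.15260626,  0.26687744]), np.float64(0.002399126248443013))
bar (array([ 0.56231656, -0.0532894 ,  0.04903763]), np.float64(0.002952582254258968)) (array([ 0.49576226, -0.07031068,  0.05512273]), np.float64(0.001851119300292067))
[-1.53073999  0.53432522 -0.18239743  1.56628228] [-0.7  0.4 -0.2 -0.3 -0.  -0.8 -0.3  0.6  0.4  0.   0.  -0.4  0.4 -0.2
  0.7 -0.2]
f [-108.7   33.1   67.4]
n [-93.3 -34.   65.5]
yellow (366, 201, 9, 18) [[366.11458105 200.78932334]
 [367.59690771 219.36579075]
 [326.17876799 210.18524131]]
wing [[ 0.52904438 -0.05063272  0.07740639]] pad [[ 0.53411301 -0.17710264  0.0511782 ]] hinge [[ 0.53597838 -0.22364635  0.13349742]] lidfront [[ 0.53307833 -0.15128575  0.26953982]]
[[ 0.03468053  0.99919785 -0.02002281]
 [-0.86533072  0.04004563  0.49959893]
 [ 0.5         0.          0.8660254 ]]
```

Emit:
drive_tool:
  rows:
    - [[0,0,0.0556],[3.9,-4.0,0],6.4]
    - [[0,0,0.0556],[3.9,-4.0,0],6.4]
    - [[0,0,0.0556],[3.9,-4.0,0],6.4]
    - [[0,0,0.0556],[3.9,-4.0,0],6.4]
    - [[0,0,0.0556],[3.9,-4.0,0],6.4]
    - [[0,0,0.0556],[3.9,-4.0,0],6.4]
    - [[0,0,0.0556],[3.9,-4.0,0],6.4]
    - [[0,0,0.0556],[3.9,-4.0,0],6.4]
  force: 30

```text
clock: 1.1
position: [0.5394, 0.2071, 0.242]
ee_rot: [-0.0, -0.021, 1.0, 0.0]
contact_force: [0.2, 0.3, -0.3]
width: 0.064
gripper_force: 0.0
```

Emit:
drive_tool:
  rows:
    - [[0,0,0],[0,0.25,-4.5],6.4]
    - [[0,0,0],[0,0,-4.5],6.4]
    - [[0,0,0],[0,0,-4.5],6.4]
    - [[0,0,0],[0,0,-4.0],6.4]
    - [[0,0,0],[0,0,-2.5],6.4]
    - [[0,0,0],[0,0,-1.5],6.4]
    - [[0,0,0],[0,0,0],3.8]
    - [[0,0,0],[0,0,0],3.8]

```text
clock: 2.1
position: [0.5392, 0.2113, 0.0282]
ee_rot: [0.001, -0.02, 1.0, 0.0]
contact_force: [-0.7, -0.6, -0.9]
width: 0.0409
gripper_force: 30.4
```

Emit:
drive_tool:
  rows:
    - [[0,0,0],[0,0,0],3.8]
    - [[0,0,0],[0,0,0],3.8]
    - [[0,0,0],[0,0,0],3.8]

```text
clock: 2.48
position: [0.5386, 0.2111, 0.0277]
ee_rot: [0.0, -0.02, 1.0, 0.0]
contact_force: [-0.0, -0.9, 0.3]
width: 0.0413
gripper_force: 30.4
```

Emit:
drive_tool:
  rows:
    - [[0,0,0],[0,0,3.0],3.8]
    - [[0,0,0],[0,0,5.0],3.8]
    - [[0,0,0],[0,0,5.0],3.8]
    - [[0,0,0],[0,-3.0,1.0],3.8]
    - [[-0.0654,-0.0026,0],[0,-5.0,0],3.8]
    - [[-0.0654,-0.0026,0],[0,-5.0,0],3.8]
    - [[-0.0654,-0.0026,0],[0,-5.0,0],3.8]
    - [[-0.0654,-0.0026,0],[0,-5.0,0],3.8]

```text
clock: 3.48
position: [0.5384, -0.0204, 0.1676]
ee_rot: [0.003, -0.02, 0.991, -0.131]
contact_force: [0.9, -0.2, -1.4]
width: 0.041
gripper_force: 30.8
```

Emit:
drive_tool:
  rows:
    - [[-0.0654,-0.0026,0],[0,-3.0,0],3.8]
    - [[-0.0654,-0.0026,0],[0,-3.0,0],3.8]
    - [[-0.0654,-0.0026,0],[0,-2.0,0],3.8]
    - [[-0.0654,-0.0026,0],[0,-2.0,0],3.8]
    - [[0,0,0],[0,0,0],3.8]

```text
clock: 4.1
position: [0.5378, -0.1187, 0.1666]
ee_rot: [0.004, -0.019, 0.966, -0.258]
contact_force: [-0.2, 0.9, -2.0]
width: 0.0409
gripper_force: 30.8
```

```bash
cat > w.py <<'E'
from h import *
P=np.array([-1.53073999,.53432522,-.18239743])
def where():
    s=manip.get_state(); M,o=case(P); q=s["ee_rot"]; T=R.from_quat([*q[1:],q[0]]).as_matrix()
    print("case mm",(M.T@(s["position"]-o)*1000).round(1)); print("tool axes in case\n",(M.T@T).round(3)); print(s["qpos"].round(2),s["position"].round(4),s["width"],s["contact_force"].round(1))
    return s,T,M,o
E
python3 - <<'E'
from w import *
s,T,M,o=where()
D=np.c_[-M[:,0],M[:,1]*1,-M[:,2]]; D=np.c_[np.cross(-M[:,0],-M[:,2]),-M[:,0],-M[:,2]]
print("fix turn",R.from_matrix(D@T.T).as_rotvec().round(4),"shift cm to (-1,0,125)",((cw(P,[-1,0,125])[0]-s["position"])*100).round(2),"then to 37",((cw(P,[-1,0,37])-cw(P,[-1,0,125]))[0]*100).round(2))
cv2.imwrite("pics/a.png",np.vstack([eyes.get_image("scene")[60:360,100:600],eyes.get_image("top")[80:380,100:600]])[:,:,::-1])
E
```

```text
case mm [  5.8   6.  137. ]
tool axes in case
 [[ 0.001 -1.    -0.001]
 [-1.    -0.001 -0.002]
 [ 0.002  0.001 -1.   ]]
[-0.02  0.32  1.78 -0.59  1.09 -1.34] [ 0.5378 -0.1187  0.1666] 0.040927703372542965 [-0.2  0.9 -2. ]
fix turn [-0.0011 -0.0018  0.0004] shift cm to (-1,0,125) [-0.6  -0.03 -1.38] then to 37 [ 0.18 -4.4  -7.62]
```

View pics/a.png

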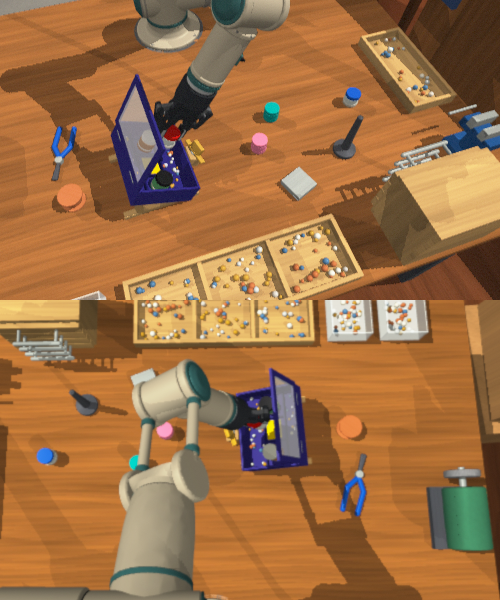

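The jar hangs squarely over the middle pocket and is clear of the lid. Lowering it now.

Emit:
drive_tool:
  rows:
    - [[0,0,0],[-0.6,-0.3,-1.2],3.8]
    - [[0,0,0],[0,-1.1,-1.9],3.8]
    - [[0,0,0],[0.1,-1.1,-1.9],3.8]
    - [[0,0,0],[0.1,-1.1,-1.9],3.8]
    - [[0,0,0],[0,-0.5,-0.9],3.8]
    - [[0,0,0],[0,0,0],3.8]

```text
clock: 4.95
position: [0.5337, -0.1601, 0.0886]
ee_rot: [0.004, -0.019, 0.966, -0.258]
contact_force: [-0.2, 1.4, -0.5]
width: 0.0412
gripper_force: 30.8
```

Run:
```python
from w import *
s,T,M,o=where()
print(((cw(P,[1,0,36])[0]-s["position"])*100).round(2))
```

```text
case mm [ 2.4  0.3 48.9]
tool axes in case
 [[ 0.    -1.    -0.001]
 [-1.    -0.    -0.002]
 [ 0.002  0.001 -1.   ]]
[-0.1   0.4   1.89 -0.68  0.9  -1.27] [ 0.5337 -0.1601  0.0886] 0.041213778212400846 [-0.2  1.4 -0.5]
[-0.01 -0.52 -1.19]
```

Emit:
drive_tool:
  rows:
    - [[0,0,0],[0,-0.2,-0.4],3.8]
    - [[0,0,0],[0,-0.2,-0.4],3.8]
    - [[0,0,0],[0,-0.1,-0.25],3.8]
    - [[0,0,0],[0,0,0],3.8]
    - [[0,0,0],[0,0,0],3.8]

```text
clock: 5.58
position: [0.5346, -0.1649, 0.0789]
ee_rot: [0.005, -0.019, 0.966, -0.259]
contact_force: [-0.4, -1.0, -1.4]
width: 0.0409
gripper_force: 30.8
```

Run:
```python
from w import *
s,T,M,o=where()
```

```text
case mm [ 1.8  0.9 38.1]
tool axes in case
 [[-0. -1. -0.]
 [-1.  0.  0.]
 [-0.  0. -1.]]
[-0.11  0.41  1.9  -0.7   0.88 -1.25] [ 0.5346 -0.1649  0.0789] 0.04090026204327721 [-0.4 -1.  -1.4]
```

Emit:
drive_tool:
  rows:
    - [[0,0,0],[0,-0.1,-0.15],3.8]
    - [[0,0,0],[0,-0.1,-0.15],3.8]
    - [[0,0,0],[0,0,0],3.8]

```text
clock: 5.95
position: [0.5347, -0.1659, 0.0777]
ee_rot: [0.006, -0.019, 0.966, -0.259]
contact_force: [-4.3, 10.1, 13.6]
width: 0.0412
gripper_force: 32.5
```

Seated on the pad. I'll release it and retreat along the slope normal.

Emit:
drive_tool:
  rows:
    - [[0,0,0],[0,0.05,0.1],4.4]
    - [[0,0,0],[0,0,0],5.0]
    - [[0,0,0],[0,0,0],5.8]
    - [[0,0,0],[0,0,0],5.8]
    - [[0,0,0],[0,1.0,1.7],5.8]
    - [[0,0,0],[0,2.0,3.5],5.8]
    - [[0,0,0],[0,2.5,4.3],5.8]
    - [[0,0,0],[0,5.0,3.0],5.8]

```text
clock: 6.95
position: [0.5348, -0.0617, 0.2038]
ee_rot: [0.006, -0.018, 0.966, -0.259]
contact_force: [0.5, -0.9, -0.6]
width: 0.0582
gripper_force: 0.0
```

Emit:
drive_tool:
  rows:
    - [[0,0,0],[0,6.0,1.0],5.8]
    - [[0,0,0],[0,6.0,1.0],5.8]
    - [[0,0,0],[0,6.0,1.0],5.8]
    - [[0,0,0],[0,0,3.0],5.8]

```text
clock: 7.45
position: [0.5341, 0.1226, 0.2601]
ee_rot: [0.004, -0.022, 0.966, -0.258]
contact_force: [-0.2, -0.0, -0.1]
width: 0.0584
gripper_force: 0.0
```

Run:
```python
from w import *
s,T,M,o=where()
a=cv2.resize(eyes.get_image("scene")[130:275,200:315],None,fx=3.4,fy=3.4,interpolation=2)
b=cv2.resize(eyes.get_image("top")[140:260,315:415],None,fx=4,fy=4,interpolation=2)
c=np.zeros((500,800,3),np.uint8);c[:a.shape[0],:a.shape[1]]=a;c[:b.shape[0],400:400+b.shape[1]]=b
cv2.imwrite("pics/b.png",c[:,:,::-1])
print(proj("top",cw(P,[-1,0,52])),proj("scene",cw(P,[-1,0,52])))
```

```text
case mm [-156.4   12.   338.7]
tool axes in case
 [[ 0.007 -1.    -0.001]
 [-1.    -0.007 -0.001]
 [ 0.001  0.001 -1.   ]]
[ 0.4   0.34  1.48 -0.49  1.52 -1.14] [0.5341 0.1226 0.2601] 0.05840042099583353 [-0.2 -0.  -0.1]
[[367.4033112  207.07749712]] [[257.06391282 214.93155321]]
```

View pics/b.png

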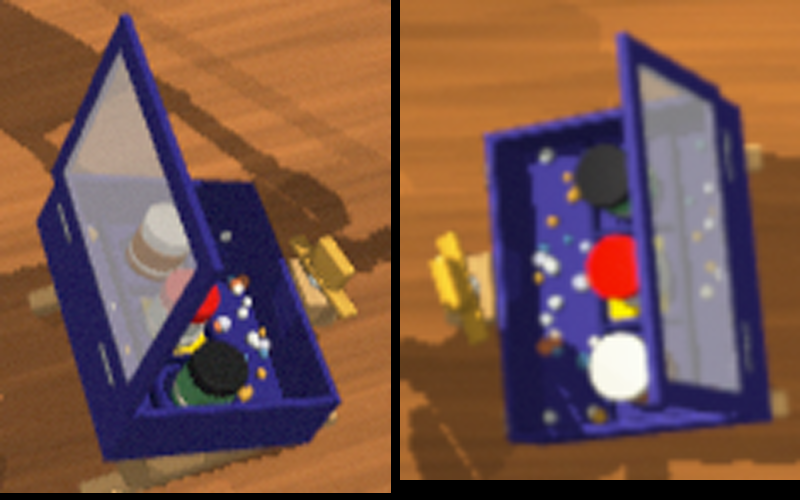

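The red jar sits upright in the middle pocket, with its cap at top px ≈(368,207), as predicted, and it has been released. The lid hasn't moved. Next I go behind the lid.

Emit:
drive_tool:
  rows:
    - [[0.0654,0.0026,0],[0,-2.0,1.7],0]
    - [[0.0654,0.0026,0],[0,-2.0,1.7],0]
    - [[0.0654,0.0026,0],[0,-2.0,1.7],0]
    - [[0.0654,0.0026,0],[0,-2.0,1.7],0]
    - [[0.0654,0.0026,0],[0,-2.0,1.7],0]
    - [[0.0654,0.0026,0],[0,-2.0,1.7],0]
    - [[0.0654,0.0026,0],[0,-2.0,1.7],0]
    - [[0.0654,0.0026,0],[0,-2.0,1.7],0]

```text
clock: 8.55
position: [0.5339, -0.0428, 0.3975]
ee_rot: [-0.0, -0.019, 1.0, 0.001]
contact_force: [0.1, -0.1, -0.5]
width: -0.0
gripper_force: 0.0
```

Emit:
drive_tool:
  rows:
    - [[0,0,0],[0,-4.5,0],0]
    - [[0,0,0],[0,-4.5,0],0]
    - [[0,0,0],[0,-4.5,0],0]
    - [[0,0,0],[0,-4.5,0],0]
    - [[0,0,0],[0,-1.0,0],0]
    - [[0,0,0],[0,0,-4.0],0]
    - [[0,0,0],[0,0,-4.0],0]
    - [[0,0,0],[0,0,-4.0],0]

```text
clock: 9.55
position: [0.5339, -0.2308, 0.2762]
ee_rot: [-0.0, -0.02, 1.0, 0.0]
contact_force: [0.3, -0.7, -1.1]
width: -0.0
gripper_force: 0.0
```

Run:
```python
from w import *
s,T,M,o=where()
for d in range(90,-1,-10):
    a=np.radians(d); print(d,cw(P,lidpt(a,0,-135))[0].round(4))
```

```text
case mm [157.5  -2.4 176. ]
tool axes in case
 [[-0.    -0.866 -0.501]
 [-1.     0.001 -0.   ]
 [ 0.001  0.501 -0.866]]
[-0.53  0.27  1.43  0.    1.44 -2.14] [ 0.5339 -0.2308  0.2762] -2.498632326309359e-05 [ 0.3 -0.7 -1.1]
90 [ 0.5335 -0.1614  0.2534]
80 [ 0.5327 -0.1415  0.2408]
70 [ 0.532  -0.1242  0.2249]
60 [ 0.5314 -0.1098  0.2062]
50 [ 0.531  -0.0989  0.1853]
40 [ 0.5307 -0.0918  0.1628]
30 [ 0.5306 -0.0888  0.1395]
20 [ 0.5306 -0.0898  0.116 ]
10 [ 0.5308 -0.0948  0.093 ]
0 [ 0.5312 -0.1038  0.0712]
```

Emit:
drive_tool:
  rows:
    - [[0,0,0],[0,2.5,-0.6],0]
    - [[0,0,0],[0,1.6,-0.5],0]
    - [[0,0,0],[0,1.4,-0.1],0]
    - [[0,0,0],[0,1.0,-0.6],0]
    - [[0,0,0],[0,1.0,-0.6],0]
    - [[0,0,0],[0,0.9,-0.8],0]
    - [[0,0,0],[0,0.9,-0.8],0]
    - [[0,0,0],[0,0,0],0]

```text
clock: 10.55
position: [0.534, -0.1375, 0.2368]
ee_rot: [-0.001, -0.02, 1.0, 0.001]
contact_force: [1.0, -0.5, -0.1]
width: 0.0
gripper_force: 0.0
```

Run:
```python
from w import *
s,T,M,o=where()
b=cv2.resize(np.hstack([eyes.get_image("scene")[100:280,180:330],eyes.get_image("top")[110:290,290:440]]),None,fx=2.6,fy=2.6)
cv2.imwrite("pics/c.png",b[:,:,::-1])
```

```text
case mm [ 57.    1.4 188.5]
tool axes in case
 [[ 0.001 -0.865 -0.501]
 [-1.    -0.001 -0.002]
 [ 0.001  0.501 -0.865]]
[-0.38  0.24  1.56  0.    1.34 -1.99] [ 0.534  -0.1375  0.2368] 4.8753151138250094e-05 [ 1.  -0.5 -0.1]
```

View pics/c.png

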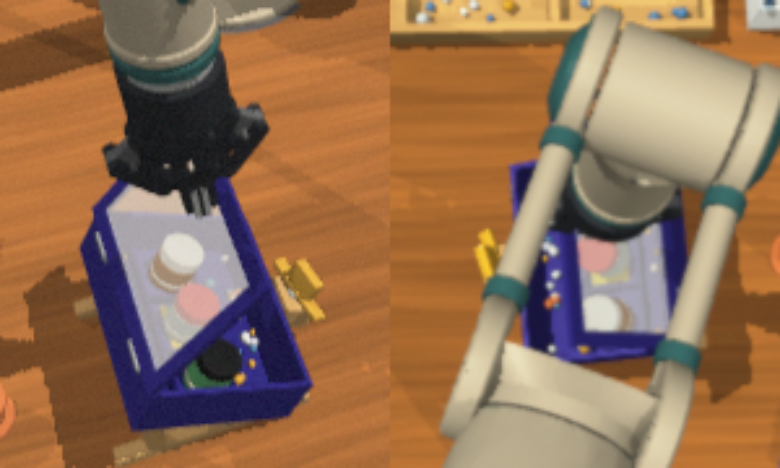

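The lid is swinging down under the closed fingertips, clear of everything else, so I'll continue along the arc.

Emit:
drive_tool:
  rows:
    - [[0,0,0],[0,0.7,-1.0],0]
    - [[0,0,0],[0,0.7,-1.0],0]
    - [[0,0,0],[0,0.6,-1.1],0]
    - [[0,0,0],[0,0.5,-1.1],0]
    - [[0,0,0],[0,0.4,-1.1],0]
    - [[0,0,0],[0,0.3,-1.1],0]
    - [[0,0,0],[0,0.2,-1.2],0]
    - [[0,0,0],[0,0.1,-1.2],0]

```text
clock: 11.65
position: [0.5344, -0.1033, 0.1489]
ee_rot: [-0.0, -0.02, 1.0, 0.0]
contact_force: [-0.3, 0.5, 0.1]
width: 0.0002
gripper_force: 0.6
```

Emit:
drive_tool:
  rows:
    - [[0,0,0],[0,0.1,-0.9],0]
    - [[0,0,0],[0,0.1,-0.9],0]
    - [[0,0,0],[0,0,-0.9],0]
    - [[0,0,0],[0,0,-0.9],0]
    - [[0,0,0],[0,0,-0.7],0]
    - [[0,0,0],[0,0,0],0]

```text
clock: 12.4
position: [0.5339, -0.1011, 0.1061]
ee_rot: [-0.001, -0.02, 1.0, 0.0]
contact_force: [0.4, -0.9, -0.2]
width: 0.0001
gripper_force: 0.0
```

Emit:
drive_tool:
  rows:
    - [[0,0,0],[0,0,-0.6],0]
    - [[0,0,0],[0,0,-0.5],0]
    - [[0,0,0],[0,0,-0.4],0]
    - [[0,0,0],[0,0,-0.3],0]
    - [[0,0,0],[0,0,0],0]

```text
clock: 13.02
position: [0.5342, -0.1013, 0.0885]
ee_rot: [-0.0, -0.02, 1.0, 0.0]
contact_force: [0.7, 1.0, -0.3]
width: -0.0001
gripper_force: 0.0
```

Emit:
drive_tool:
  rows:
    - [[0,0,0],[0,0,-0.15],0]
    - [[0,0,0],[0,0,-0.15],0]
    - [[0,0,0],[0,0,0],0]

```text
clock: 13.4
position: [0.5345, -0.1014, 0.0858]
ee_rot: [0.0, -0.02, 1.0, 0.0]
contact_force: [-0.3, 0.8, -0.2]
width: -0.0002
gripper_force: 0.1
```

Emit:
drive_tool:
  rows:
    - [[0,0,0],[0,0,-0.15],0]
    - [[0,0,0],[0,0,-0.15],0]
    - [[0,0,0],[0,0,0],0]

```text
clock: 13.78
position: [0.5347, -0.1016, 0.0845]
ee_rot: [0.001, -0.02, 1.0, -0.0]
contact_force: [-1.5, 0.6, 11.6]
width: -0.0003
gripper_force: 5.1
```

The force has risen to 11.6 N, so the lid is seated. I'll press once more, lift off and look.

Emit:
drive_tool:
  rows:
    - [[0,0,0],[0,0,-0.1],0]
    - [[0,0,0],[0,0,0],0]
    - [[0,0,0],[0,0,2.0],0]
    - [[0,0,0],[0,2.0,4.0],2.0]
    - [[0,0,0],[0,5.0,3.0],4.0]
    - [[0,0,0],[0,6.0,1.0],4.0]
    - [[0,0,0],[0,6.0,1.0],4.0]
    - [[0,0,0],[0,4.0,0],4.0]

```text
clock: 14.78
position: [0.5345, 0.1312, 0.1926]
ee_rot: [0.001, -0.021, 1.0, 0.0]
contact_force: [0.3, 0.0, -0.1]
width: 0.0399
gripper_force: 0.0
```

Run:
```python
from w import *
s,T,M,o=where()
a=eyes.get_image("scene")[130:275,200:330]; b=eyes.get_image("top")[140:285,300:430]
cv2.imwrite("pics/d.png",cv2.resize(np.hstack([a,b]),None,fx=3,fy=3,interpolation=2)[:,:,::-1])
for y in(-103,103): print("closed corner px in crop",((proj("scene",cw(P,[-74,y,62]))-[200,130])*3).round(0),((proj("top",cw(P,[-74,y,62]))-[300,140])*3+[390,0]).round(0))
```

```text
case mm [-197.5   12.7  284.5]
tool axes in case
 [[ 0.    -0.866 -0.501]
 [-1.    -0.001  0.002]
 [-0.002  0.501 -0.866]]
[ 0.11  0.27  1.64  0.    1.23 -1.5 ] [0.5345 0.1312 0.1926] 0.03987752952105133 [ 0.3  0.  -0.1]
closed corner px in crop [[218. 154.]] [[518. 330.]]
closed corner px in crop [[294. 351.]] [[502.  96.]]
```

View pics/d.png

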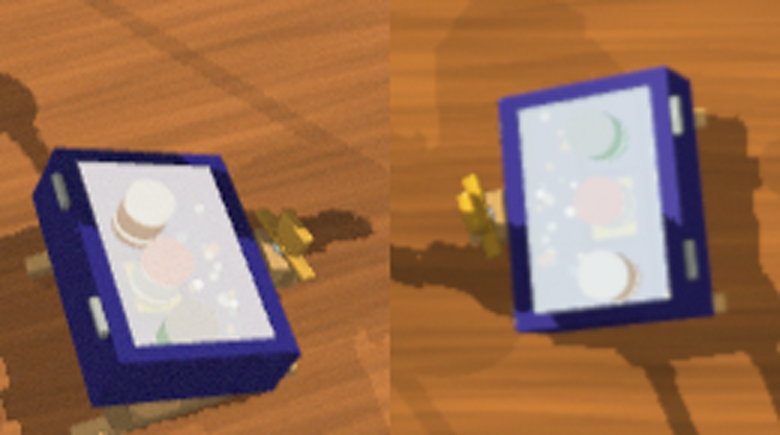

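The lid is fully closed, with its front corners where predicted within a few pixels, and the bar is still clear of it. Next I plan the turnbutton grasp.

Run:
```python
from w import *
s,T,M,o=where()
D=R.from_rotvec(M[:,2]*.226).as_matrix()@np.c_[np.cross(-M[:,0],-M[:,2]),-M[:,0],-M[:,2]]
print("turn",R.from_matrix(D@T.T).as_rotvec().round(4),"shift",((cw(P,[-98,0,150])[0]-s["position"])*100).round(2),"down 65",(-M[:,2]*6.5).round(2))
```

```text
case mm [-199.    12.2  284.4]
tool axes in case
 [[ 0.004 -0.865 -0.502]
 [-1.    -0.004  0.   ]
 [-0.002  0.502 -0.865]]
[ 0.12  0.27  1.64  0.    1.23 -1.5 ] [0.534  0.1324 0.1918] 0.040005255522427514 [-0.5 -0.1  0.1]
turn [-0.5255  0.0369  0.2165] shift [ -0.6  -15.51  -6.59] down 65 [ 0.13 -3.25 -5.63]
```

Emit:
drive_tool:
  rows:
    - [[-0.0657,0.0046,0.0271],[-0.08,-1.95,-0.4],4.0]
    - [[-0.0657,0.0046,0.0271],[-0.08,-1.95,-0.4],4.0]
    - [[-0.0657,0.0046,0.0271],[-0.08,-1.95,-0.4],4.0]
    - [[-0.0657,0.0046,0.0271],[-0.08,-1.95,-1.0],4.0]
    - [[-0.0657,0.0046,0.0271],[-0.08,-1.95,-1.0],4.0]
    - [[-0.0657,0.0046,0.0271],[-0.08,-1.95,-1.1],4.0]
    - [[-0.0657,0.0046,0.0271],[-0.08,-1.95,-1.1],4.0]
    - [[-0.0657,0.0046,0.0271],[-0.08,-1.95,-1.1],4.0]

```text
clock: 15.88
position: [0.5279, -0.0289, 0.1263]
ee_rot: [-0.024, -0.126, 0.957, -0.26]
contact_force: [0.2, 0.6, 0.2]
width: 0.0397
gripper_force: 0.0
```

Run:
```python
from w import *
s,T,M,o=where()
print(((cw(P,[-98,0,86])[0]-s["position"])*100).round(2))
```

```text
case mm [-92.3  -0.3 147.2]
tool axes in case
 [[ 0.221 -0.975  0.004]
 [-0.975 -0.221 -0.   ]
 [ 0.001 -0.004 -1.   ]]
[ 0.15  0.37  1.81 -0.6   1.1  -1.37] [ 0.5279 -0.0289  0.1263] 0.03970520589999793 [0.2 0.6 0.2]
[ 0.14 -2.57 -5.59]
```

Emit:
drive_tool:
  rows:
    - [[0,0,0],[0,-0.5,-1.2],4.0]
    - [[0,0,0],[0.1,-0.6,-1.4],4.0]
    - [[0,0,0],[0,-0.6,-1.3],4.0]
    - [[0,0,0],[0,-0.5,-1.0],4.0]
    - [[0,0,0],[0,-0.3,-0.6],4.0]
    - [[0,0,0],[0,0,0],4.0]

```text
clock: 16.62
position: [0.5289, -0.0527, 0.0715]
ee_rot: [-0.024, -0.126, 0.957, -0.259]
contact_force: [-0.9, 0.4, 0.8]
width: 0.0399
gripper_force: 0.0
```

Run:
```python
from w import *
s,T,M,o=where()
```

```text
case mm [-99.2  -0.2  87.8]
tool axes in case
 [[ 0.22  -0.976  0.002]
 [-0.976 -0.22  -0.   ]
 [ 0.001 -0.002 -1.   ]]
[ 0.1   0.43  1.89 -0.65  0.97 -1.31] [ 0.5289 -0.0527  0.0715] 0.039948505299290456 [-0.9  0.4  0.8]
```

Emit:
drive_tool:
  rows:
    - [[0,0,0],[0,-0.1,-0.15],1.0]
    - [[0,0,0],[0,0,0],1.0]
    - [[0,0,0],[0,0,0],1.0]
    - [[0,0,0],[0,0,0],1.0]
    - [[0,0,0],[0,0,0],1.0]
  force: 30

```text
clock: 17.25
position: [0.5293, -0.0525, 0.0702]
ee_rot: [-0.023, -0.126, 0.958, -0.258]
contact_force: [-0.2, 5.4, -0.4]
width: 0.0115
gripper_force: 30.6
```

The wing is gripped (11.5 mm opening). Turning it clockwise.

Emit:
drive_tool:
  rows:
    - [[0.0022,-0.0561,-0.0972],[0,0,0],1.0]
    - [[0.0022,-0.0561,-0.0972],[0,0,0],1.0]
    - [[0.0022,-0.0561,-0.0972],[0,0,0],1.0]
    - [[0.0022,-0.0561,-0.0972],[0,0,0],1.0]
    - [[0.0022,-0.0561,-0.0972],[0,0,0],1.0]
    - [[0.0022,-0.0561,-0.0972],[0,0,0],1.0]
    - [[0.0022,-0.0561,-0.0972],[0,0,0],1.0]
    - [[0.0022,-0.0561,-0.0972],[0,0,0],1.0]

```text
clock: 18.25
position: [0.5294, -0.0522, 0.07]
ee_rot: [0.091, 0.304, 0.917, -0.242]
contact_force: [-0.7, 6.5, -0.4]
width: 0.0113
gripper_force: 30.6
```

Run:
```python
from w import *
s,T,M,o=where()
```

```text
case mm [-100.3    0.3   86.8]
tool axes in case
 [[-0.629 -0.777 -0.   ]
 [-0.777  0.629 -0.   ]
 [ 0.     0.    -1.   ]]
[ 0.1   0.44  1.89 -0.65  0.97 -0.41] [ 0.5294 -0.0522  0.07  ] 0.011328004736949641 [-0.7  6.5 -0.4]
```

Emit:
drive_tool:
  rows:
    - [[0.0022,-0.0557,-0.0965],[0,0,0],1.0]
    - [[0.0022,-0.0557,-0.0965],[0,0,0],1.0]
    - [[0.0022,-0.0557,-0.0965],[0,0,0],1.0]
    - [[0.0022,-0.0557,-0.0965],[0,0,0],1.0]
    - [[0.0022,-0.0557,-0.0965],[0,0,0],1.0]
    - [[0.0022,-0.0557,-0.0965],[0,0,0],1.0]
    - [[0.0022,-0.0557,-0.0965],[0,0,0],1.0]
    - [[0.0022,-0.0557,-0.0965],[0,0,0],1.0]

```text
clock: 19.25
position: [0.5296, -0.052, 0.0699]
ee_rot: [0.186, 0.67, 0.696, -0.179]
contact_force: [-0.8, 5.8, -1.3]
width: 0.0113
gripper_force: 30.5
```

Emit:
drive_tool:
  rows:
    - [[0,0,0],[0,0,0],1.0]
    - [[0,0,0],[0,0,0],1.0]

```text
clock: 19.5
position: [0.5296, -0.052, 0.07]
ee_rot: [0.185, 0.669, 0.697, -0.179]
contact_force: [-0.1, 5.1, -1.6]
width: 0.0112
gripper_force: 30.5
```

Run:
```python
from w import *
s,T,M,o=where()
a=(M.T@T)[:,1]; print("theta",np.arctan2(-a[1],-a[0]))
```

```text
case mm [-100.5    0.5   86.8]
tool axes in case
 [[-1.    -0.002 -0.002]
 [-0.002  1.    -0.001]
 [ 0.002 -0.001 -1.   ]]
[ 0.1   0.44  1.88 -0.65  0.97  0.48] [ 0.5296 -0.052   0.07  ] 0.011172249366804832 [-0.1  5.1 -1.6]
theta -1.5686963501928615
```

The tool is square at -1.569 rad. Release, back off and look.

Emit:
drive_tool:
  rows:
    - [[0,0,0],[0,0,0],2.0]
    - [[0,0,0],[0,0,0],4.0]
    - [[0,0,0],[0,0,0],4.0]
    - [[0,0,0],[0,1.0,1.7],4.0]
    - [[0,0,0],[-0.1,2.0,3.5],4.0]
    - [[0,0,0],[0,3.0,4.0],4.0]
    - [[0,0,0],[0,6.0,1.0],4.0]
    - [[0,0,0],[0,6.0,1.0],4.0]

```text
clock: 20.5
position: [0.5282, 0.1276, 0.1836]
ee_rot: [0.186, 0.669, 0.697, -0.18]
contact_force: [0.6, -0.1, 0.4]
width: 0.0402
gripper_force: 0.0
```

Emit:
drive_tool:
  rows:
    - [[0,0,0],[0,4.0,1.0],4.0]
    - [[0,0,0],[0,2.0,0],4.0]
    - [[0,0,0],[0,0,0],4.0]

```text
clock: 20.88
position: [0.528, 0.1868, 0.1918]
ee_rot: [0.186, 0.668, 0.698, -0.181]
contact_force: [-0.6, 0.1, -0.1]
width: 0.0397
gripper_force: 0.0
```

Run:
```python
from w import *
a=eyes.get_image("scene")[130:275,200:330]; b=eyes.get_image("top")[140:285,300:430]
cv2.imwrite("pics/e.png",cv2.resize(np.hstack([a,b]),None,fx=3,fy=3,interpolation=2)[:,:,::-1])
q=[[-136,0,70],[-60,0,70]]; print(((proj("scene",cw(P,q))-[200,130])*3).round(0),((proj("top",cw(P,q))-[300,140])*3+[390,0]).round(0))
```

```text
[[319. 242.]
 [243. 242.]] [[444. 219.]
 [521. 208.]]
```

View pics/e.png

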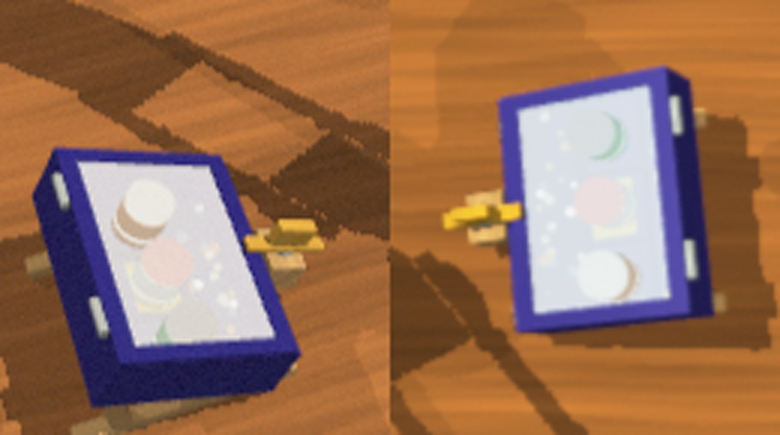

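The bar lies squarely over the lid's edge, with its ends at the predicted pixels (scene 319→243, 242; top 444→521, 219→208). The lid is closed and the red jar is inside.

```bash
python3 -c "
from rig import job
print(job.sign_off())"
```

```text
the job is handed in; nothing more can be done
None
```

The red-capped jar is upright in the empty middle pocket, the lid was closed slowly until it seated, the turnbutton bar lies squarely across its edge, and I handed the job in after about 21 s of robot time.

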